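Snap the end cover onto the gear reducer

TASK

Close off the output bore of the gear reducer with the closed end cover (the one without a shaft hole): set it centred and level on the rim of the bore with its claws just started in the mouth, then press it straight down until the claws snap over and it sits flush on the rim. Keep pressing it down firmly, but not so hard that the plastic cracks, and finish like that, with the robot still holding it pressed down; leave the open cover, the bearing, the screwdriver and the spray can where they are.

Things in the scene. Friction and masses are not known exactly. Their poses are not given: they have to be found in the camera images.
- reducer: Aluminium worm-gear reducer, fixed, lying on two wooden blocks with its output bore up. Origin on the bench under the bore's axis, z up. Round housing 120 mm across, 101 mm high; on it a round boss 70 mm across up to 112 mm, its rim. Worm housing on the -y side to y = -95 mm, 101 mm high; on the +x side a motor flange 105 mm across, axis along x at y = -50 mm, x = 60 to 70 mm, tops out at 119 mm.
- bore_rim (a point): Centre of the bore's mouth in the plane of the flat rim on top of the boss, 112 mm above the bench; axes as the reducer. Rim 70 mm outside, 59 mm inside diameter. A rounded lip runs round inside the bore: 51 mm inside diameter, crest 4.7 mm below the rim. Below the lip the bore is free 18 mm deep, 59 mm across; a shaft end 35 mm across stands in it, 7.5 mm below the rim.
- cover: Closed end cover, black plastic, loose, about 60 g, dome up. Origin at the centre of the plane of its rib tips (bench level), z up. Flange 68 mm across, 3 mm thick, underside 15 mm above the origin; on it a closed, flat-topped dome 40 mm across, 18 to 42 mm above the origin, to grip or press on. Below: four round-footed locating ribs, 50 mm across, and four spring claws; any yaw fits.
- cover_seat (a point): Centre of the flange's underside, 15 mm above the cover's origin, z up; meets bore_rim when home. The claws' crests, 54 mm across, are 7 mm below it. Set on the rim, the claws rest on the lip with this point about 6.5 mm above bore_rim. Pressing takes up to 8 to 18 N; some 4 mm lower the crests pass the lip, the force drops suddenly and the flange lands flat on the rim. Over 80 N cracks the cover.
- cover_top (a point): Centre of the flat top of the cover's dome, 42 mm above the cover's origin, 27 mm above cover_seat.
- open_cover: Open cover, loose bystander: same black plastic, flange, dome, ribs and claws as the closed cover, but a 28 mm shaft hole through the dome. Origin at the centre of the rib-tip plane, z up. The two covers stand side by side along y, 100 mm or more apart, either one nearer the reducer.
- bearing: Ball bearing, steel, loose bystander lying flat on the bench: 62 mm across, 16 mm high, bore 30 mm. Origin at the centre of its underside.
- screwdriver: Screwdriver 200 mm long lying on the bench, loose bystander, its handle towards its -x. Origin near its middle.
- spray_can: Spray can 60 mm across and 165 mm high standing on the bench, loose bystander. Origin at the centre of its underside.
There are look-alikes about, which are no part of the job. Leave any blue, orange or red look-alike of the cover alone.

How it is judged:
On the way, in this order (a step that is already met when the one before it is completed fails the run):
1. the closed cover is set on the rim, centred and level, its claws started in the mouth but not yet snapped in (horizontal distance between cover_seat and bore_rim below 0.003 m and z of cover_seat in the frame of bore_rim between 0.0035 and 0.009 m and angle between cover's own z axis and vertical below 0.08 rad and contact force between cover and reducer above 0.1 N), for 0.1 s.
2. the cover is snapped in: flush and level on the rim (horizontal distance between cover_seat and bore_rim below 0.003 m and z of cover_seat in the frame of bore_rim below 0.0015 m and angle between cover's own z axis and vertical below 0.05 rad), for 0.1 s.
At the end, for the whole second after the job is handed in: The closed cover is snapped onto the reducer: its flange within 1.5 mm of the rim, within 3 mm of centre and level within 0.05 rad, and the robot is still pressing it onto the rim with more than 4 N when the program finishes and through the second after (all of step 2 and contact force between cover and reducer above 4 N and contact force between any of the fingers, the arm and cover above 3 N); the arm keeps its last pose, push and grip.
It fails at once if the cover is pressed so hard (over 80 N) that it would crack (contact force between cover and reducer above 80 N).
It fails at once if a bystander (open cover, bearing, screwdriver, spray can) is shifted by more than 25 mm (distance of any of open_cover, bearing, screwdriver, spray_can from where it was at the start of the episode above 0.025 m).
It also fails if it takes over 48 s, if anything falls off the work surface, if the arm or the gripper's body presses on something with over 40 N, if the wrist force passes 120 N, or if a joint passes its speed limit or range.

ROBOT

A 6-joint arm with a two-finger parallel gripper is mounted at the origin on the work surface. World frame = base frame: x ahead of the robot, y to its left, z up, the work surface at z = 0. Lengths are in m, angles in rad, forces in N, time in s.
With the tool pointing down it reaches from about 0.375 to 0.975 m from the base axis. Payload 3.8 kg.
Tool frame: the origin (TCP) lies midway between the tips of the shut fingers; the grasp point (between the pads) lies 19 mm behind it; z points along the fingers, y is the line along which they close (so a half turn about z gives the same grasp; the last joint's range is limited). The gripper opens to 88 mm and grips with 3 to 60 N. Pads are 18 mm wide; open, the fingers measure 123 mm over their backs; the gripper's body (75 mm by 187 mm) begins 45 mm behind the grasp point.
Start: joints at [-0.037, 0.264, 1.604, -0, 1.274, -0.037], TCP at [0.675, -0, 0.239] pointing down, gripper open.
Joint ranges: [-2.63, 2.63], [-0.94, 2.18], [0.31, 2.57], [-1.31, 4.45], [0, 2.66], [-2.55, 2.55]. Speed limits (rad/s): [2.57, 2.57, 3.14, 3.14, 3.14, 3.14].

INTERFACE

Orientations are given as a rotation vector (axis times angle).
In Python, from cell import manip, inverse_kinematics, cams, order gives the robot as it stands. Calls block until the motion is done:
- manip.move_pose(position, orientation): joint-space move of the TCP to a pose.
- manip.move_linear(position, rate=0.15, rot=None): straight line of the TCP; rot=None keeps the orientation; rate is the mean speed in m/s.
- manip.set_joints(angles): joint-space move.
- manip.set_gripper(opening, force=None): finger opening in m; force is the grip in N (None keeps the last); returns when the fingers have stopped.
- manip.dwell(seconds).
- inverse_kinematics(position, orientation): joint angles nearest the present ones, or None.
- manip.state(): the state.
- cams.capture(name): name is "scene" or "side" or "wrist"; returns a dict with "image" (420x560x3 uint8, blue, green, red), "z_map" (420x560 float32, m along the optical axis (not along the pixel's ray), 0 where there is no reading), "intrinsics" (3x3 intrinsics, pixels), "k1" (the pictures are not rectified: a ray, as slopes to the right and down, at radius r is drawn at 1 + k1 r^2 times it, then the intrinsics apply), "position" and "orientation" of the camera in the world; the wrist camera has in their place "T_tool_cam" (4x4, takes a point from camera to tool coordinates, whose origin is the TCP and whose axes are the flange's). Camera axes: x right, y down, z forward; pixel columns grow to the right and rows downward; lengths in m; the calibration is good to about 2 mm. A picture is of the moment at which its call begins: read the wrist's pose just before it.
A pose or a line that the arm cannot do raises manip.IKError and nothing moves.
- order.close_job(): hands the job in; it is judged then, once.
The state is a dict: "clock": time; "joint_pos": joint angles; "joint_velocities": joint speeds; "tau": joint torques, N m; "tool_pos": TCP position; "tcp_rot": TCP orientation; "contact_force": force on the tool from outside, world axes, zero at the start; "moment": the same for the moment, N m; "gripper_width": finger opening in m; "grasp_force": force on a finger pad.
Only numpy, scipy, OpenCV 4.12 (cv2) and the standard library are available. Lean on these libraries where they do the work, as an engineer would, in place of code of your own. Each camera call takes 0.05 s, during which the arm holds its last target. There are 200 camera calls.

## Working session

There is one attempt and no reset: what is moved stays moved. The work goes in short steps, each a Python script; the robot and the scene stay as the last script left them, time stands still between calls to the robot, and variables do not carry over. Pictures are saved under pics/ and viewed, at most 10 in all, crops included, and the job is handed in when it is done.

```bash
mkdir -p pics; ls; cat > h.py <<'E'
import numpy as np, cv2
from scipy.spatial.transform import Rotation as R
from cell import manip, inverse_kinematics, cams, order
def pose(c, st=None):
    if 'T_tool_cam' in c:
        T=np.eye(4);T[:3,:3]=R.from_rotvec(st['tcp_rot']).as_matrix();T[:3,3]=st['tool_pos']
        T=T@np.array(c['T_tool_cam']);return T[:3,:3],T[:3,3]
    o=np.array(c['orientation'])
    return (o if o.shape==(3,3) else R.from_rotvec(o).as_matrix()),np.array(c['position'])
def slopes(c,px):
    K=np.array(c['intrinsics']);px=np.atleast_2d(np.float64(px))
    return cv2.undistortPoints(px[:,None],K,np.array([c['k1'],0,0,0,0.]))[:,0]
def rays(c,px,st=None):
    Rm,p=pose(c,st);s=slopes(c,px)
    return p,np.c_[s,np.ones(len(s))]@Rm.T
def onplane(c,px,z,st=None):
    p,d=rays(c,px,st);return p+d*((z-p[2])/d[:,2])[:,None]
def cloud(c,st=None):
    h,w=c['z_map'].shape;v,u=np.mgrid[:h,:w]
    p,d=rays(c,np.c_[u.ravel(),v.ravel()],st)
    return (p+d*c['z_map'].reshape(-1,1)).reshape(h,w,3)
E
python3 - <<'E'
from h import *
for n in('scene','side','wrist'):
    st=manip.state();c=cams.capture(n);cv2.imwrite(f'pics/{n}0.png',c['image']);print(n,c['k1'],np.shape(c.get('orientation')),c.get('position'),c.get('orientation'),c['intrinsics'])
print(st)
E
```

```text
pics
scene -0.11772025459625284 (3,) [ 1.30927674 -0.20500582  0.87308212] [-1.93889741 -1.50114545  0.6515036 ] [[430.47279946   0.         270.17953517]
 [  0.         430.47279946 206.19268267]
 [  0.           0.           1.        ]]
side -0.054898436311025735 (3,) [0.30030215 1.00648225 0.93036841] [-0.37495885  2.70997722 -1.3118855 ] [[540.46969115   0.         278.44045666]
 [  0.         540.46969115 212.59229927]
 [  0.           0.           1.        ]]
wrist -0.007470203222819131 () None None [[322.2391042    0.         279.52901974]
 [  0.         322.2391042  207.6434108 ]
 [  0.           0.           1.        ]]
{'clock': 0.1, 'joint_pos': array([-3.69127359e-02,  2.64695442e-01,  1.60524111e+00, -1.30915621e-05,
        1.27368955e+00, -3.68900225e-02]), 'joint_velocities': array([-0.00032555, -0.0006249 , -0.00261002,  0.00080656,  0.00097169,
       -0.00036534]), 'tau': array([ 2.09863060e-04, -5.03614998e+01, -3.58072400e+01,  7.29403482e-02,
        2.32994242e-02, -8.27531630e-05]), 'tool_pos': array([6.74357426e-01, 9.02149505e-06, 2.37498638e-01]), 'tcp_rot': array([-2.22041436e+00, -2.22037246e+00,  2.18709868e-03]), 'contact_force': array([ 0.64437199, -0.18526252,  0.46094732]), 'moment': array([-0.0110676 , -0.02921212, -0.02870814]), 'grasp_force': 0.0, 'gripper_width': 0.0878969414959722}
```

View pics/scene0.png

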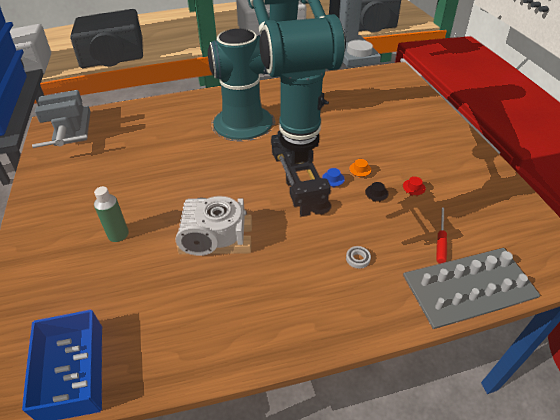

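View pics/side0.png

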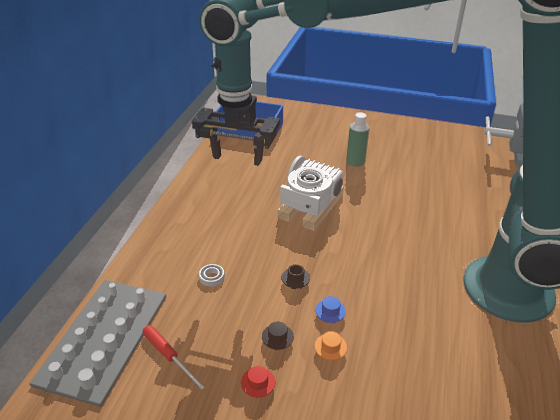

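The scene view shows the reducer bore at (218,211), a black cover at (376,191), the blue, orange and red look-alikes at (334,177), (361,168) and (414,186), the bearing at (358,257) and the screwdriver at (442,240). The side view shows black covers at (295,276), which seems to have a hole, and (278,335), which looks closed. The look-alikes there are blue (331,310), orange (331,346) and red (258,381). Next I'll check the two black covers in a close crop.

```bash
python3 - <<'E'
from h import *
c=cams.capture('side');im=c['image']
a=[cv2.resize(im[y-30:y+30,x-30:x+30],(400,400),interpolation=cv2.INTER_CUBIC) for x,y in((295,276),(278,335))]
cv2.imwrite('pics/crop1.png',cv2.convertScaleAbs(np.hstack(a),alpha=1.8))
P=cloud(c)
for x,y in((295,270),(278,327),(312,178)):print((x,y),P[y,x].round(4))
s=cams.capture('scene');Q=cloud(s)
for x,y in((376,187),(218,211),(375,191)):print('sc',(x,y),Q[y,x].round(4))
# black cover blobs: top-plane ray intersection
print('covers', onplane(c,[[295,270],[278,327]],.042).round(4), onplane(s,[[376,187]],.042).round(4))
print('rim',onplane(c,[[311,178]],.112).round(4),onplane(s,[[217.5,211]],.112).round(4))
E
```

```text
(295, 270) [0.4989 0.1041 0.0245]
(278, 327) [0.4879 0.2959 0.0421]
(312, 178) [ 0.5248 -0.1795  0.0967]
sc (376, 187) [0.493  0.2936 0.0427]
sc (218, 211) [ 0.5231 -0.1638  0.0954]
sc (375, 191) [0.5039 0.2863 0.0386]
covers [[0.495  0.1215 0.042 ]
 [0.4879 0.2959 0.042 ]] [[0.4923 0.294  0.042 ]]
rim [[ 0.5233 -0.157   0.112 ]] [[ 0.5396 -0.1659  0.112 ]]
```

View pics/crop1.png

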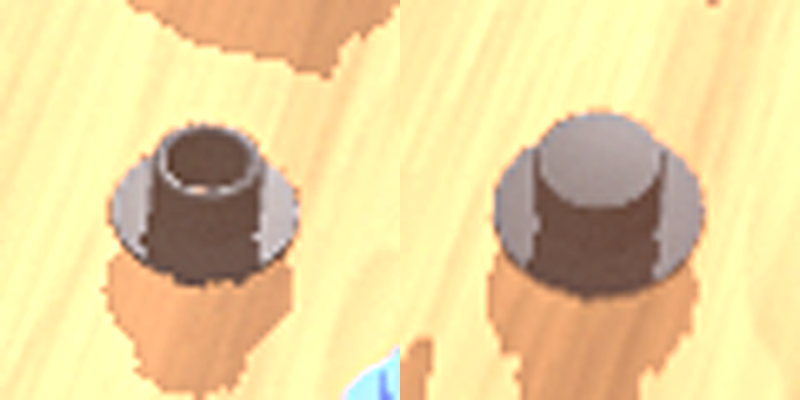

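The closed cover is the right-hand one in the crop, at side pixel (278,335) and scene pixel (376,191). The left-hand one, at (295,276), has the shaft hole. Blue, orange and red are look-alikes and stay put. Now I'll look from the wrist camera over the cover, at two opposite yaws so that the calibration bias cancels.

```bash
cat >> h.py <<'E'
def rot(yaw): # tool down; yaw 0 => tool y along world x as at start
    return (R.from_euler('z',yaw)*R.from_rotvec([-np.pi/np.sqrt(2),-np.pi/np.sqrt(2),0])).as_rotvec()
def look(tgt,h,yaw,name):
    """put the wrist camera centre over tgt at TCP height h, capture"""
    T=np.array(cams_T()); Rm=R.from_rotvec(rot(yaw)).as_matrix()
    d=Rm@T[:3,2]; o=Rm@T[:3,3]; cz=h+o[2]; t=(tgt[2]-cz)/d[2]
    p=np.array([tgt[0]-o[0]-d[0]*t, tgt[1]-o[1]-d[1]*t, h])
    manip.move_pose(p,rot(yaw)); manip.dwell(.3)
    st=manip.state();c=cams.capture('wrist')
    cv2.imwrite(f'pics/{name}.png',c['image'])
    np.save(f'pics/{name}.npy',dict(c=c,st=st),allow_pickle=True)
    return c,st
_T=[]
def cams_T():
    if not _T:_T.append(cams.capture('wrist')['T_tool_cam'])
    return _T[0]
E
python3 - <<'E'
from h import *
print(np.round(cams_T(),4))
c=cams.capture('side');P=cloud(c);hsv=cv2.cvtColor(c['image'],cv2.COLOR_BGR2HSV)
for x,y in((331,304),(331,341),(258,375),(160,342)):print((x,y),P[y,x].round(3))
try:
  for i,(yaw) in enumerate((np.pi/2,-np.pi/2)):
    c,st=look([.49,.295,.042],.26,yaw,f'cov{i}')
    Q=cloud(c,st);m=(Q[...,2]>.037)&(Q[...,2]<.05)&(np.hypot(Q[...,0]-.49,Q[...,1]-.295)<.035)
    q=Q[m];print(i,st['tool_pos'],st['clock'],len(q),np.median(q[:,2]),q.mean(0),q.min(0),q.max(0),st['joint_pos'].round(2))
except Exception as e:print(repr(e))
a=[cv2.imread(f'pics/cov{i}.png') for i in(0,1)]
cv2.imwrite('pics/covs.png',cv2.resize(np.hstack(a),(800,300)))
E
```

```text
[[ 6.000e-04 -9.565e-01 -2.916e-01  7.700e-02]
 [ 1.000e+00  4.000e-04  8.000e-04 -0.000e+00]
 [-6.000e-04 -2.916e-01  9.565e-01 -1.466e-01]
 [ 0.000e+00  0.000e+00  0.000e+00  1.000e+00]]
(331, 304) [0.394 0.202 0.042]
(331, 341) [0.374 0.301 0.041]
(258, 375) [0.493 0.421 0.043]
(160, 342) [0.715 0.39  0.027]
0 [0.45635153 0.29421666 0.25984108] 2.025 873 0.04250206253331107 [0.48847401 0.30355628 0.04243504] [0.4695286  0.28452281 0.03701401] [0.50915685 0.3226079  0.04473355] [ 0.53  0.    1.86 -0.    1.28 -1.04]
1 [0.52413539 0.29528275 0.26001904] 4.9833 875 0.04237274316766443 [0.4909127  0.30361954 0.0422897 ] [0.47040928 0.28448816 0.03751115] [0.51019417 0.32362635 0.04547586] [0.47 0.11 1.74 0.   1.29 2.04]
```

View pics/covs.png

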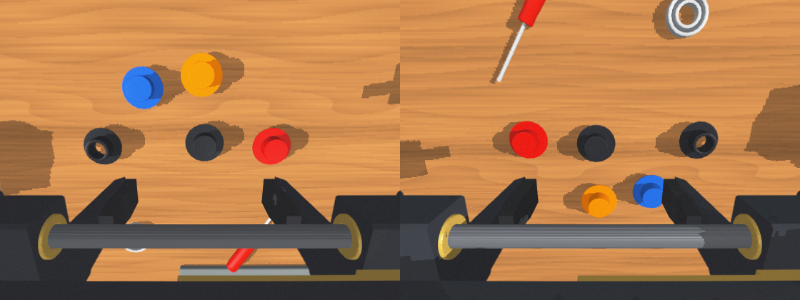

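Both views agree on the black, hole-free dome, at about (205,143) in the left one and (596,143) in the right one. It lies between the red and open covers and has free room round it. Next come the same two opposite views of the bore, plus triangulation.

```bash
python3 - <<'E'
from h import *
def tri(vs):
    A=np.zeros((3,3));b=np.zeros(3)
    for p,d in vs:
        d=d/np.linalg.norm(d);M=np.eye(3)-np.outer(d,d);A+=M;b+=M@p
    return np.linalg.solve(A,b)
vs=[]
for i in(0,1):
    D=np.load(f'pics/cov{i}.npy',allow_pickle=True).item();c,st=D['c'],D['st'];Q=cloud(c,st)
    m=((Q[...,2]>.037)&(Q[...,2]<.05)&(np.hypot(Q[...,0]-.49,Q[...,1]-.303)<.025)).astype(np.uint8)
    k=max(cv2.findContours(m,0,1)[0],key=cv2.contourArea);e=cv2.fitEllipse(k);print(e);p,d=rays(c,[e[0]],st);vs.append((p,d[0]))
print('cover top tri',tri(vs).round(4))
ims=[];vs=[]
for i,yaw in enumerate((np.pi/2,-np.pi/2)):
    c,st=look([.53,-.165,.112],.34,yaw,f'rim{i}');Q=cloud(c,st)
    m=((Q[...,2]>.1085)&(Q[...,2]<.1155)&(np.hypot(Q[...,0]-.53,Q[...,1]+.165)<.05)).astype(np.uint8)
    q=Q[m>0];print(st['clock'],len(q),np.median(q[:,2]),st['joint_pos'].round(2))
    k=max(cv2.findContours(m,0,1)[0],key=cv2.contourArea);e=cv2.fitEllipse(k);print(e,onplane(c,[e[0]],.112,st).round(4))
    p,d=rays(c,[e[0]],st);vs.append((p,d[0]))
    im=c['image'].copy();cv2.ellipse(im,e,(0,0,255),1);ims.append(im[60:360,130:430])
print('rim tri',tri(vs).round(4))
cv2.imwrite('pics/rims.png',cv2.resize(np.hstack(ims),(800,400)))
E
```

```text
((286.0718078613281, 204.50282287597656), (32.307106018066406, 32.80759811401367), 80.57659149169922)
((273.82037353515625, 205.69610595703125), (32.311004638671875, 32.77389144897461), 100.73818969726562)
cover top tri [0.4897 0.3037 0.038 ]
8.7 1114 0.11165312564940591 [-0.37 -0.08  1.8   0.    1.43 -1.94]
((277.41802978515625, 207.254638671875), (54.0760383605957, 55.94318771362305), 90.80455017089844) [[ 0.53   -0.1641  0.112 ]]
11.7333 1105 0.11155470443737608 [-0.33  0.06  1.65  0.    1.43  1.24]
((278.8379821777344, 205.02320861816406), (54.30148696899414, 56.17718505859375), 89.92562103271484) [[ 0.5333 -0.1641  0.112 ]]
rim tri [ 0.5317 -0.1641  0.1065]
```

View pics/rims.png

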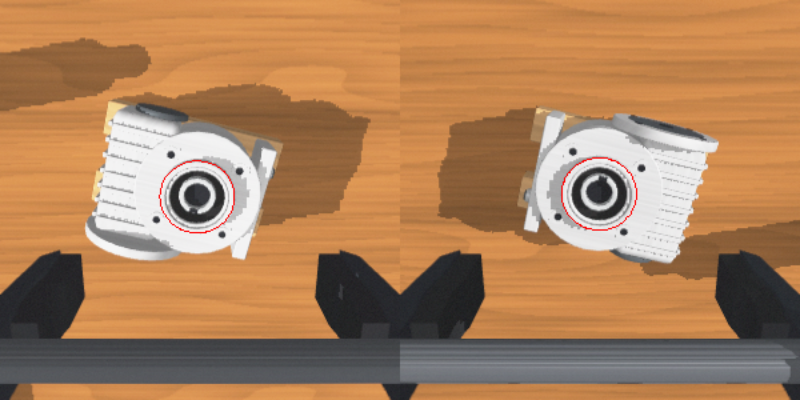

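The fitted circle sits on the boss in both views, with the bore centre at (198,195) and (599,192) in the crops. The depth heights are 111.6 mm for the rim and 42.4 mm for the cover top. Triangulated heights are about 4 mm lower, which the calibration error over the short baseline can account for. I'll grasp with the fingertips just above the flange.

```bash
python3 - <<'E'
from h import *
f=lambda s:print(s,(st:=manip.state())['clock'],st['tool_pos'].round(4),st['contact_force'].round(2),round(st['gripper_width'],4),round(st['grasp_force'],1))
x,y=.4897,.3037
manip.move_pose([x,y,.11],rot(0));manip.move_linear([x,y,.0225],rate=.1);f('down')
manip.set_gripper(.03,force=40);f('grip')
manip.move_linear([x,y,.2],rate=.2);manip.dwell(.2);f('lift')
manip.move_pose([.5317,-.1641,.2],rot(0));manip.dwell(.3);f('over')
c=cams.capture('wrist');cv2.imwrite('pics/held.png',c['image'])
s=cams.capture('side');cv2.imwrite('pics/held2.png',cv2.resize(s['image'][60:260,200:400],(420,420)))
cv2.imwrite('pics/h.png',cv2.resize(np.hstack([c['image'],cv2.imread('pics/held2.png')]),(800,343)))
E
```

```text
down 14.725 [0.4903 0.304  0.0231] [-0.41 -0.99 -0.15] 0.0879 0.0
grip 15.525 [0.4897 0.3037 0.0225] [ 0.08 -0.28 -0.49] 0.0392 40.0
lift 16.7667 [0.4889 0.3032 0.1983] [ 0.16  0.01 -0.66] 0.0392 40.0
over 18.7833 [ 0.5319 -0.1635  0.2   ] [ 0.85  0.18 -0.94] 0.0393 40.0
```

View pics/h.png

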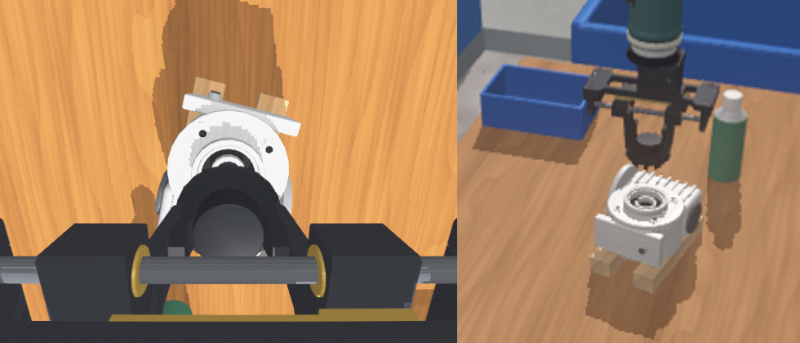

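The cover is held level in the fingers, dome top at about (228,228) left, above the bore. I'll lower it until the claws touch the lip.

```bash
python3 - <<'E'
from h import *
X=[.5317,-.1641]
manip.move_linear(X+[.133],rate=.08);manip.dwell(.2);b=manip.state()['contact_force']
print(b.round(2),manip.state()['tool_pos'].round(4))
z=.130
while z>.1225:
    manip.move_linear(X+[z],rate=.03);manip.dwell(.08);st=manip.state();F=st['contact_force']-b
    print(round(z,4),st['tool_pos'].round(4),F.round(2),round(st['clock'],2))
    if F[2]>2:break
    z-=.0007
manip.dwell(.3);st=manip.state();print(st['tool_pos'].round(4),(st['contact_force']-b).round(2),st['moment'].round(3),round(st['clock'],2))
s=cams.capture('side');cv2.imwrite('pics/set.png',cv2.resize(s['image'][110:240,240:400],(800,600)))
E
```

```text
[ 0.89  0.92 -0.21] [ 0.5322 -0.1643  0.1337]
0.13 [ 0.5316 -0.1641  0.1299] [-1.73 -0.91 -0.37] 20.41
0.1293 [ 0.5317 -0.1641  0.1293] [-0.37 -1.07  0.06] 20.74
0.1286 [ 0.5317 -0.1641  0.1285] [-0.68 -0.03 -0.49] 21.07
0.1279 [ 0.5317 -0.1641  0.1279] [-1.37 -0.59  0.38] 21.41
0.1272 [ 0.5317 -0.1641  0.1272] [-0.49 -2.04 -0.28] 21.74
0.1265 [ 0.5317 -0.1641  0.1265] [-1.4  -1.04 -0.78] 22.07
0.1258 [ 0.5316 -0.1641  0.1258] [-1.21 -0.69 -0.64] 22.41
0.1251 [ 0.5317 -0.1642  0.1253] [-2.06 -0.86  2.35] 22.74
[ 0.5317 -0.1641  0.1252] [-2.39 -1.42  2.69] [-0.036  0.251 -0.011] 23.04
```

View pics/set.png

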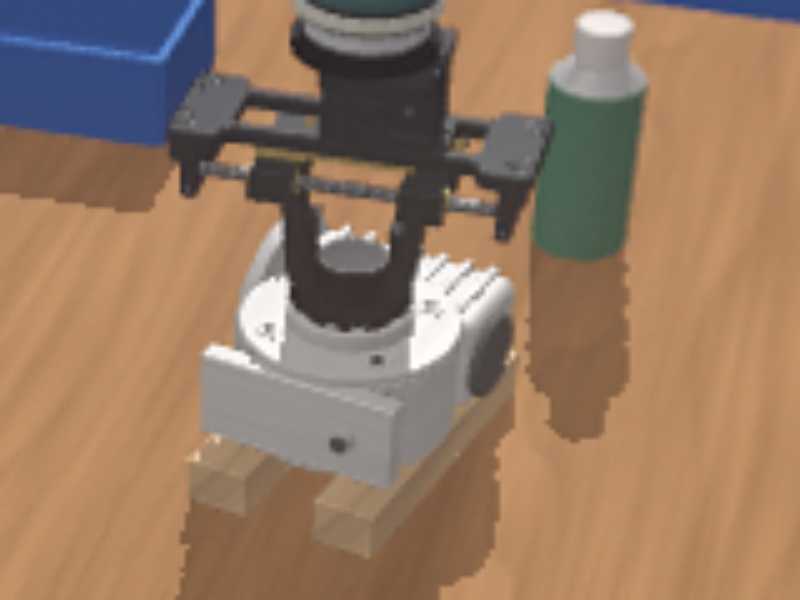

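The claws rest on the lip: the cover is level and centred in the picture (flange at about (350,315)). First contact was at TCP z of about 125.5 mm, so the seat is about 6 mm above the rim, as expected. I'll press straight down while watching the force.

```bash
python3 - <<'E'
from h import *
X=[.5317,-.1641];b=np.array([0,0,-.5])
manip.set_gripper(.03,force=60)
z=.1247
while z>.112:
    manip.move_linear(X+[z],rate=.03);manip.dwell(.06);st=manip.state();F=st['contact_force']-b
    print(round(z,4),st['tool_pos'].round(4),F.round(1),round(st['clock'],2))
    if F[2]>24:break
    z-=.0005
E
```

```text
0.1247 [ 0.5318 -0.1641  0.1249] [-1.3  0.   4.9] 23.62
0.1242 [ 0.5319 -0.1642  0.1246] [-2.  -0.2  6. ] 23.93
0.1237 [ 0.532  -0.1642  0.1243] [-2.7 -0.7  6.7] 24.23
0.1232 [ 0.532  -0.1643  0.124 ] [-2.4 -0.1  8.8] 24.54
0.1227 [ 0.532  -0.1642  0.1238] [-3.7  1.3 10.1] 24.85
0.1222 [ 0.5321 -0.1643  0.1236] [-2.9  0.9 10. ] 25.16
0.1217 [ 0.5321 -0.1643  0.1233] [-4.9 -0.1 12. ] 25.47
0.1212 [ 0.5312 -0.1638  0.1202] [ 1.5  0.3 -2.3] 25.77
0.1207 [ 0.5313 -0.1639  0.1198] [ 1.  -0.4 -3.9] 26.08
0.1202 [ 0.5314 -0.164   0.1198] [-0.5  0.4 -4.5] 26.39
0.1197 [ 0.5316 -0.1641  0.1197] [-0.6  0.  -2.6] 26.7
0.1192 [ 0.5317 -0.1641  0.1196] [-1.7  0.   2.2] 27.01
0.1187 [ 0.5317 -0.1642  0.1196] [-5.1  1.3  5.9] 27.32
0.1182 [ 0.5317 -0.1642  0.1196] [-5.9  0.9  8.7] 27.62
0.1177 [ 0.5317 -0.1642  0.1196] [-6.4  1.9 11.1] 27.93
0.1172 [ 0.5317 -0.1642  0.1196] [-7.8  2.4 13.9] 28.24
0.1167 [ 0.5318 -0.1642  0.1195] [-8.7  2.  17. ] 28.55
0.1162 [ 0.5317 -0.1642  0.1195] [-10.8   2.8  20.2] 28.86
0.1157 [ 0.5317 -0.1642  0.1195] [-11.9   3.9  22. ] 29.17
0.1152 [ 0.5317 -0.1642  0.1195] [-13.9   4.5  23.9] 29.48
0.1147 [ 0.5318 -0.1642  0.1195] [-14.8   5.4  27.2] 29.78
```

The force dropped suddenly at z ≈ 0.1217 and the flange landed hard at 0.1195 (seat about 112 mm), so it is home with about 27 N on it. One last check for level and holding force.

```bash
python3 - <<'E'
from h import *
manip.dwell(.6);st=manip.state();print(st['clock'],st['tool_pos'].round(4),st['contact_force'].round(1),R.from_rotvec(st['tcp_rot']).as_matrix()[:,2].round(4),st['gripper_width'])
s=cams.capture('side');c=cams.capture('scene')
cv2.imwrite('pics/end.png',np.hstack([cv2.resize(s['image'][140:220,270:350],(400,400)),cv2.resize(c['image'][160:260,170:270],(400,400))]))
E
```

```text
30.3833 [ 0.5317 -0.1642  0.1195] [-14.2   4.7  26.7] [ 1.e-04 -3.e-04 -1.e+00] 0.03870924983675645
```

View pics/end.png

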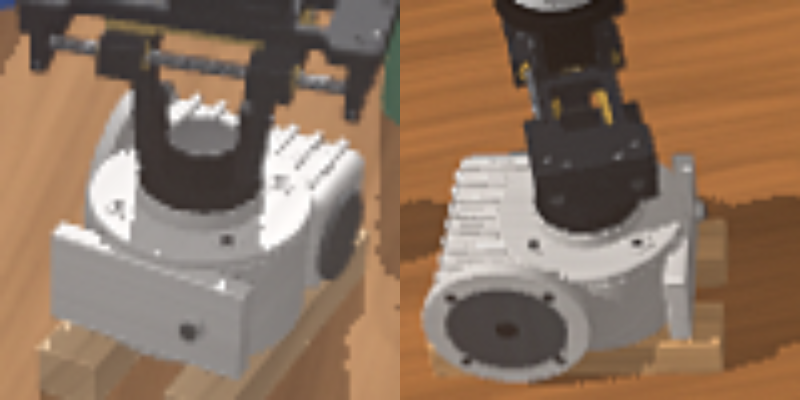

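The flange sits flush and level on the boss, at about (200,190) on the left and (590,215) on the right, and the force holds at 27 N. I'm handing the job in.

```bash
python3 -c "
from h import *
print(order.close_job())"
```

```text
the job is handed in; nothing more can be done
None
```

The closed cover is snapped flush onto the reducer's bore and the robot is still pressing it down with about 27 N; I handed the job in just after 30 s on the robot's clock, and it returned no verdict.

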